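# Tip the pine cones into the crate and park the empty caddy

## Task

Take the caddy by its grip and tip all four pine cones together out of it into the wooden crate. Then set the empty caddy down gently, open side up, in the white dock: its whole floor flat on the board between the three rails, scoop lip out over the open front. Leave the brush jar, bowl, bottle and can standing where they are.

Things in the scene. Friction and masses are not known exactly. Their poses are not given: they have to be found in the camera images.
- caddy: Plywood carrying caddy with four pine cones in it. Tray floor 170 x 140 mm (x, y), 5 mm thick; back and side walls 45 mm high; no front wall but a scoop lip 140 mm wide. An arch at mid-length (20 mm wide in x, opening below 130 x 90 mm) spans the tray in y and carries the grip block. About 0.3 kg. Origin: centre of the floor's underside; +x towards the scoop lip, z up.
- caddy_grip (a point): Point in the caddy's upright dark wooden grip block, 125 mm above the caddy's underside, over its middle. The block is 50 mm long (x), 18 mm thick (y), from 100 mm (top of the arch's cross bar) to 146 mm above the underside. Axes as the caddy's.
- caddy_lip (a point): Middle of the scoop lip's edge, 118 mm ahead of and 21 mm above the caddy's origin; the lip rises to it at 25 degrees from the floor's front edge (x = 85 mm). Axes as the caddy's.
- crate: Fixed open wooden crate that is to receive the cones: 200 x 200 mm outside, 120 mm high, walls and floor 6 mm thick. Origin: centre of its underside, z up.
- dock: Fixed white board (210 x 176 mm, top at 8 mm), parking place for the caddy, three low aluminium rails on it: along both sides (y) and the back (-x), none in front. Rail tops 27 mm up; between the side rails 150 mm at the board, 160 at the top; back rail face at x = -90 mm. Origin: centre of the board at table height, where the caddy origin belongs (8 mm up); +x to the open front, z up.
- brush_jar: Glass jar 72 mm across, 90 mm high, with three brushes standing in it to 195 mm. Bystander. Origin: centre of its underside.
- paint_bowl: White plastic bowl 100 mm across, 45 mm high. Bystander. Origin: centre of its underside.
- glue_bottle: White capped bottle 52 mm across, 150 mm high. Bystander. Origin: centre of its underside.
- varnish_can: Plain metal can 80 mm across, 100 mm high. Bystander. Origin: centre of its underside.
- cone0_mid (a point): Middle of a brown pine cone (the four are alike): 62 mm tall, at most 60 mm across the scales, flat base; at the start it stands upright in the caddy. The point is on its axis, 28 mm above its base; z runs from base to tip.
- cone1_mid (a point): Middle of a brown pine cone (the four are alike): 62 mm tall, at most 60 mm across the scales, flat base; at the start it stands upright in the caddy. The point is on its axis, 28 mm above its base; z runs from base to tip.
- cone2_mid (a point): Middle of a brown pine cone (the four are alike): 62 mm tall, at most 60 mm across the scales, flat base; at the start it stands upright in the caddy. The point is on its axis, 28 mm above its base; z runs from base to tip.
- cone3_mid (a point): Middle of a brown pine cone (the four are alike): 62 mm tall, at most 60 mm across the scales, flat base; at the start it stands upright in the caddy. The point is on its axis, 28 mm above its base; z runs from base to tip.
There are look-alikes about, which are no part of the job. What is shaped like the part that bears cone3_mid but pink is not meant.

How it is judged:
By the outcome, as a careful person would: the job done as asked, in the order asked, and still so for the second after the job is handed in, with the robot touching nothing.
It also fails if it takes over 70 s, if anything falls off the work surface, if the arm or the gripper's body presses on something with over 40 N, if the wrist force passes 120 N, or if a joint passes its speed limit or range.

## Robot

A 7-joint arm with a two-finger parallel gripper is mounted at the origin on the work surface. World frame = base frame: x ahead of the robot, y to its left, z up, the work surface at z = 0. Lengths are in mm, angles in rad, forces in N, time in s.
With the tool pointing down it reaches from about 425 to 800 mm from the base axis. Payload 8.3 kg.
Tool frame: the origin (TCP) lies on the centre line of the jaws, within the pads' length; the fingertips stand 25 mm ahead of it and the grasp point (between the pads) lies 6 mm ahead of it; z points along the fingers, y is the line along which they close (so a half turn about z gives the same grasp; the last joint's range is limited). The gripper opens to 85 mm and grips with 20 to 120 N. Pads are 22 mm wide; open, the fingers measure 114 mm over their backs; the gripper's body (76 mm by 85 mm) begins 54 mm behind the grasp point. The pads swing forward as they close: fully open they stand 13 mm farther back than shut.
Start: joints at [1.148, 0.383, 0.016, 1.37, -0.006, 1.388, -0.046], TCP at [220.089, -584.949, 256.279] pointing down, gripper open.
Joint ranges: [-2.95, 2.95], [-0.25, 2.06], [-1.52, 1.56], [0.18, 2.33], [-1.44, 4.58], [0.02, 2.06], [-3.01, 3.01]. Speed limits (rad/s): [2.39, 2.39, 3.01, 3.01, 3.14, 3.14, 3.14].

## Interface

Orientations are given as a unit quaternion [x, y, z, w].
In Python, from bench import arm gives the robot as it stands.
- The arm moves only by the shell command python3 -m inch 'ROWS' [OPENING]. ROWS is JSON, a list of rows, each a list of 2 entries, a list of its own where there are three numbers: the shift along the world's x, y, z in units of 0.25 m (1.0 is 0.25 m), then the turn, a rotation vector about the world's x, y, z in units of 45 degrees (1.0 is 45 degrees). A call has 1 to 8 rows; each row is the pose to reach, as a shift and turn from the pose commanded when the call began; what a row does not reach only later rows make up. A row lasts 1/10 s, in which the tool goes at most 50 mm and 8.59 degrees, less where a joint would pass 70% of its speed; a pose out of reach is approached as far as the arm can. A call with a number of a shift or a turn outside -1 to 1 is refused whole. A call with a gripper value outside its range is refused whole. OPENING is the opening, from -1 (shut) to 1 (fully open), set as the call begins (- or left out, the last holds). The fingers move at their own pace and stop on an object; the grip force is fixed at half the most. Time passes only in rows, so rows that repeat a pose let the fingers close. It gives the time, the measured TCP pose, the force, the opening and the grip force at its end, in the units of the state.
- arm.get_state(): the state, without advancing time (a new reading comes with each control period).
- arm.get_image(name): name is "scene" or "top" or "wrist"; returns a dict with "color" (400x640x3 uint8, red, green, blue), "vertical_fov" (degrees; the focal length in pixels is half the picture's height over the tangent of half this angle, whatever the lens; pixels are square), "cx", "cy" (the principal point, pixels), "k1" (the pictures are not rectified: a ray, as slopes to the right and down, at radius r is drawn at 1 + k1 r^2 times it, then the intrinsics apply), "origin" and "attitude" of the camera in the world. Camera axes: x right, y down, z forward; pixel columns grow to the right and rows downward; lengths in mm; the calibration is good to about 2 mm. A picture is of the moment at which its call begins. There is no depth.
- arm.hand_in(): hands the job in; it is judged then, once.
The state is a dict: "clock": time; "joints": joint angles; "qd": joint speeds; "effort": joint torques, N m; "ee_pos": TCP position; "orientation": TCP orientation; "ft_force": force on the tool from outside, world axes, zero at the start; "moment": the same for the moment, N m; "gripper_width": finger opening in mm; "grip_force": force on a finger pad.
Only numpy, scipy, OpenCV 4.12 (cv2) and the standard library are available. Lean on these libraries where they do the work, as an engineer would, in place of code of your own. Each camera call takes 0.05 s, during which the arm holds its last target. There are 200 camera calls.

## Working session

There is one attempt and no reset: what is moved stays moved. The work goes in short steps, Python scripts to look and compute and a shell command to move; the robot and the scene stay as the last step left them, time stands still between calls to the robot, and variables do not carry over. Pictures are saved under pics/ and viewed, at most 10 in all, crops included, and the job is handed in when it is done.

```bash
mkdir -p pics
cat > h.py <<'E'
import numpy as np, cv2
from scipy.spatial.transform import Rotation as R
from bench import arm
def K(im):
    h,w=im["color"].shape[:2]; f=h/2/np.tan(np.radians(im["vertical_fov"])/2)
    return np.array([[f,0,im["cx"]],[0,f,im["cy"]],[0,0,1]]),np.array([im["k1"],0,0,0,0.])
def att(im):
    a=np.array(im["attitude"],float)
    return a if a.shape==(3,3) else R.from_quat(a).as_matrix()
def ray(im,u,v):
    k,d=K(im); p=cv2.undistortPoints(np.array([[[u,v]]],float),k,d)[0,0]
    return np.array(im["origin"]),att(im)@np.array([p[0],p[1],1])
def onz(im,u,v,z):
    o,r=ray(im,u,v); return o+r*(z-o[2])/r[2]
def proj(im,P):
    k,d=K(im); A=att(im); c=(np.atleast_2d(P)-im["origin"])@A
    return cv2.projectPoints(c,np.zeros(3),np.zeros(3),k,d)[0][:,0]
def save(im,n,crop=None,s=1):
    c=im["color"][:,:,::-1]
    if crop: x0,y0,x1,y1=crop; c=c[y0:y1,x0:x1]
    cv2.imwrite("pics/"+n,cv2.resize(c,None,fx=s,fy=s,interpolation=cv2.INTER_CUBIC))
def load(n): return np.load(n,allow_pickle=True).item()
E
python3 - <<'E'
from h import *
for n in("scene","top"):
    im=arm.get_image(n); np.save(n+"0.npy",im); save(im,n+"0.png"); print(n,{k:v for k,v in im.items() if k!="color"})
print(arm.get_state())
E
```

```text
scene {'vertical_fov': 55.318791971209386, 'cx': 320.4841153535941, 'cy': 198.12027267065068, 'k1': -0.08147105823618483, 'origin': array([1209.94292442,  160.14279662,  890.84659633]), 'attitude': array([ 0.58804954,  0.73194778, -0.26633452, -0.21798189])}
top {'vertical_fov': 47.77508268818198, 'cx': 319.8487694977255, 'cy': 199.95179586083927, 'k1': -0.021503698414270172, 'origin': array([ 312.05482368,   30.04766797, 1570.0499724 ]), 'attitude': array([ 0.7114546 , -0.69778373,  0.06469168, -0.05239459])}
{'clock': 0.1, 'joints': array([ 1.14807416,  0.38417359,  0.01643674,  1.37100519, -0.00626961,
        1.3881829 , -0.04650117]), 'qd': array([-6.54563771e-04, -2.39877022e-03, -8.07314128e-04, -3.65268886e-03,
        1.47555830e-04,  5.65490655e-04, -3.88015216e-05]), 'effort': array([ 3.58417252e-03, -6.29126787e+01,  8.47754069e-01, -3.72751272e+01,
        1.67405535e-02,  1.06400403e-02, -8.70390386e-05]), 'ee_pos': array([ 219.92646727, -584.61681052,  255.38702135]), 'orientation': array([ 9.83858275e-01,  1.78947355e-01, -1.91308304e-04, -8.37710885e-04]), 'ft_force': array([-0.31342035,  0.37538839,  1.01036926]), 'moment': array([ 0.01878595,  0.03801977, -0.0619996 ]), 'grip_force': 0.0, 'gripper_width': 85.25096748944402}
```

View pics/scene0.png

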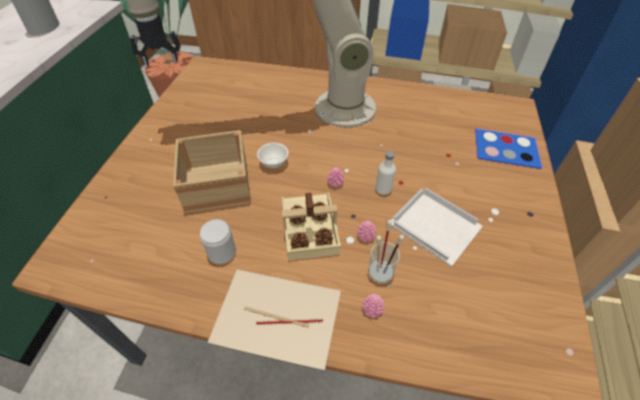

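View pics/top0.png

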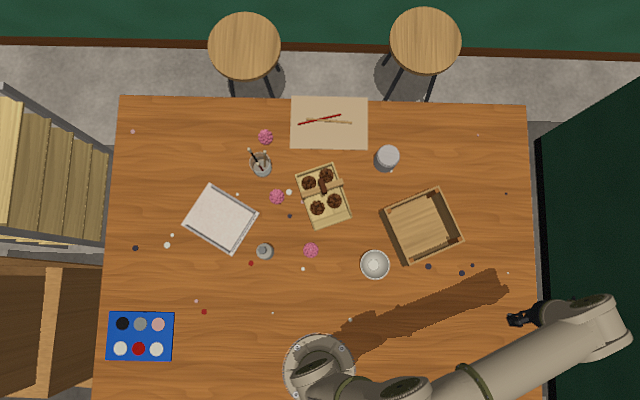

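The top view shows the caddy at (323,195) with four brown cones, the crate at (422,225), the dock at (220,218), the jar at (261,163), the bottle at (264,250), the bowl at (375,264) and the can at (387,158). Pink decoy cones stand loose at (265,136), (277,197) and (311,250). The blue paint box and the paper are irrelevant. I want the caddy at (323,195), the only one with an arch and brown cones, and I'll check it with a close crop.

Run:
```python
from h import *
t=load("top0.npy"); s=load("scene0.npy")
a=t["color"][150:240,285:360]; b=s["color"][180:270,265:345]
f=lambda c:cv2.resize(c[:,:,::-1],(390,468),interpolation=cv2.INTER_CUBIC)
cv2.imwrite("pics/caddy.png",np.hstack([f(a),f(b)]))
save(t,"mid.png",(175,130,475,285),2.6)
```

```text
(no output)
```

View pics/caddy.png

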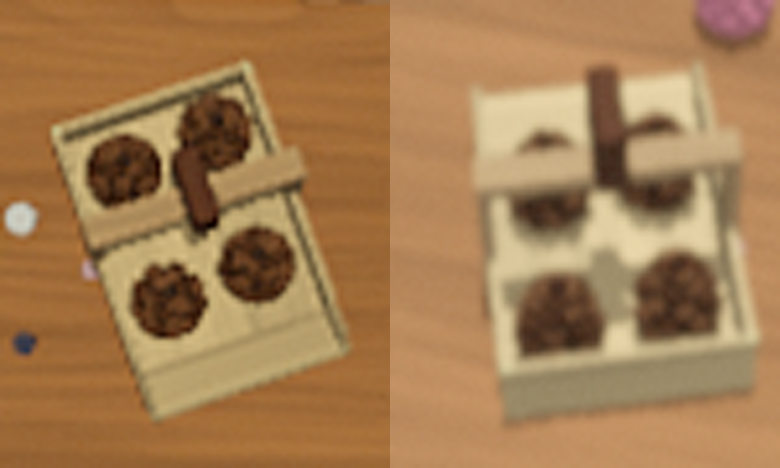

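View pics/mid.png

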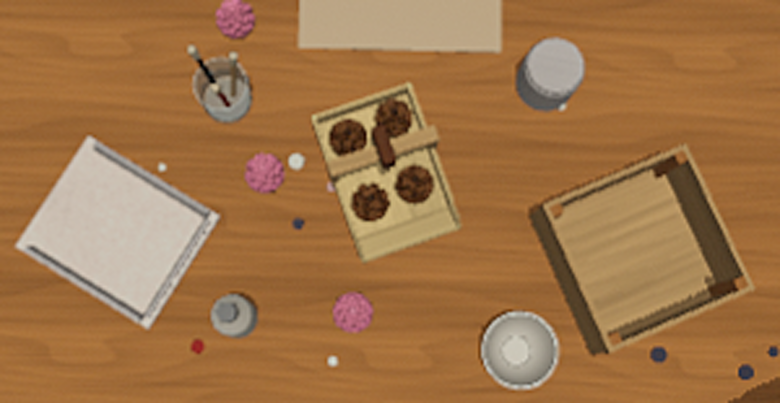

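The crop confirms the caddy: four brown cones, dark grip, back wall on the far side, lip pointing towards the robot. In the dock, the rails are on the long sides and on the robot-side right edge, and the front opens to the upper left (+x, +y). Next I measure.

Run:
```python
from h import *
t=load("top0.npy"); s=load("scene0.npy"); np.set_printoptions(precision=1,suppress=True)
C=lambda p,z:onz(t,285+p[0]/5.2-.4,150+p[1]/5.2-.4,z)
M=lambda p,z:onz(t,175+p[0]/2.6-.3,130+p[1]/2.6-.3,z)
L=[C((150,418),21),C((348,350),21)];B=[C((52,128),45),C((247,65),45)]
d=(sum(L)-sum(B))[:2]/2; u=d/np.linalg.norm(d); print("lip w",np.linalg.norm(L[0]-L[1]),"len(203)",np.linalg.norm(d),"yaw",np.degrees(np.arctan2(u[1],u[0])))
w=L[1]-L[0]; print("yaw by lip",np.degrees(np.arctan2(w[1],w[0]))-90, "bk", np.degrees(np.arctan2(*(B[1]-B[0])[1::-1]))-90)
print("origin from lip",sum(L)[:2]/2-118*u,"back",sum(B)[:2]/2+85*u)
# grip top, dark mask in both
for n,im,box in(("t",t,(315,172,330,196)),("s",s,(300,188,320,220))):
    x0,y0,x1,y1=box;c=im["color"][y0:y1,x0:x1]
    print(n);
print("grip top ends",C((187,150),146),C((203,213),146))
print("arch top mid",(C((92,222),100)+C((300,165),100))/2)
D=[M(p,9) for p in((90,137),(218,216),(148,327),(17,243))]
print("dock",np.mean(D,0),[np.linalg.norm(D[i]-D[i-1]) for i in range(4)])
x=D[0]-D[1]+D[3]-D[2];print("yaw",np.degrees(np.arctan2(x[1],x[0])))
Q=[M(p,120) for p in((685,147),(752,288),(600,352),(533,208))]
print("crate",np.mean(Q,0),[np.linalg.norm(Q[i]-Q[i-1]) for i in range(4)]);x=Q[0]-Q[1];print("yaw",np.degrees(np.arctan2(x[1],x[0])))
for n,p,z in(("jar",(222,88),90),("bottle",(230,313),150),("bowl",(520,350),45),("can",(554,69),100),("pink1",(235,18),30),("pink2",(265,173),30),("pink3",(352,312),30)): print(n,M(p,z))
# cones
for p in((124,170),(214,132),(168,300),(257,263)): print("cone",C(p,60))
# project model on scene for check
yaw=np.arctan2(u[1],u[0]);o=sum(L)[:2]/2-118*u;v=np.array([-u[1],u[0]])
print("scene proj grip top", proj(s,[[*(o+a*u),146] for a in(-25,25)]))
```

```text
lip w 139.3803398120622 len(203) 201.01207286372815 yaw -159.63009061057977
yaw by lip -159.86537417032895 bk -160.38892980398413
origin from lip [600.9   1.1] back [599.1   0.4]
t
s
grip top ends [620.9   6.3 146. ] [581.4  -4.3 146. ]
arch top mid [602.7  -0.9 100. ]
dock [502.  350.1   9. ] [np.float64(170.80200401192943), np.float64(205.53807536466954), np.float64(172.513635627113), np.float64(209.41477112011827)]
yaw 59.30958332526843
crate [ 479.3 -325.6  120. ] [np.float64(210.28156904075271), np.float64(194.11145786847325), np.float64(208.07425273606157), np.float64(195.16376258469214)]
yaw 24.189430072334765
jar [679.8 209.6  90. ]
bottle [387.4 181.7 150. ]
bowl [ 352.5 -182.2   45. ]
can [ 712.3 -219.5  100. ]
pink1 [792.9 203.1  30. ]
pink2 [579.9 155.2  30. ]
pink3 [398.1  35.6  30. ]
cone [625.2  46.   60. ]
cone [652.  -12.7  60. ]
cone [539.6  15.5  60. ]
cone [565.2 -42.1  60. ]
scene proj grip top [[310.  206.2]
 [307.7 191.4]]
```

```bash
cat > st.sh <<'E'
python3 -c "
from h import *
s=arm.get_state();np.set_printoptions(precision=3,suppress=True)
open('log.txt','a').write(repr([list(map(float,s['joints'])),list(map(float,s['ee_pos'])),list(map(float,s['orientation']))])+'\n')
print(s['clock'],s['joints'],s['ee_pos'],s['orientation'],s['ft_force'],s['gripper_width'],s['grip_force'])"
E
chmod +x st.sh; ./st.sh
python3 -m inch '[[[0.1,0.16,0.1],[0,0,0]],[[0.22,0.33,0.15],[0,0,0]],[[0.33,0.5,0.2],[0,0,0]],[[0.43,0.67,0.2],[0,0,0]],[[0.54,0.83,0.2],[0,0,0]],[[0.65,1.0,0.2],[0,0,0]],[[0.65,1.0,0.2],[0,0,0]]]' 1; ./st.sh
python3 -m inch '[[[0.1,0.16,0],[0,0,0]],[[0.22,0.33,0],[0,0,0]],[[0.33,0.5,0],[0,0,0]],[[0.43,0.67,0],[0,0,0]],[[0.54,0.83,0],[0,0,0]],[[0.65,1.0,0],[0,0,0]],[[0.65,1.0,0],[0,0,0]]]' ; ./st.sh
```

```text
0.1 [ 1.148  0.384  0.016  1.371 -0.006  1.388 -0.047] [ 219.926 -584.617  255.387] [ 0.984  0.179 -0.    -0.001] [-0.313  0.375  1.01 ] 85.25096748944402 0.0
clock: 0.8
ee_pos: [386.7, -328.4, 306.4]
orientation: [0.983, 0.184, 0.001, -0.001]
ft_force: [-0.4, -0.1, 0.4]
gripper_width: 85.1
grip_force: 0.0
0.8 [ 0.805  0.116 -0.178  1.594  0.018  1.433 -0.575] [ 386.748 -328.421  306.431] [ 0.983  0.184  0.001 -0.001] [-0.365 -0.122  0.354] 85.13783873155414 0.0
clock: 1.5
ee_pos: [547.2, -77.0, 305.6]
orientation: [0.983, 0.184, 0.0, -0.002]
ft_force: [0.2, 0.3, -0.9]
gripper_width: 85.2
grip_force: 0.0
1.5 [ 0.424  0.235 -0.413  1.472  0.09   1.454 -1.19 ] [547.204 -76.988 305.565] [ 0.983  0.184  0.    -0.002] [ 0.152  0.29  -0.861] 85.2084343655947 0.0
```

```bash
python3 -m inch '[[[0.1,0.16,0],[0,0,0]],[[0.2,0.3,0],[0,0,0]],[[0.2,0.3,0],[0,0,0]]]' ; ./st.sh
cat > kin.py <<'E'
import numpy as np
from scipy.spatial.transform import Rotation as R
from scipy.optimize import least_squares
def fk(q,p,s):
    # p: d1,d3,d5,d7,a4(elbow off),a6, o1,o7, a2
    z=lambda a:R.from_euler('z',a); y=lambda a:R.from_euler('y',a)
    r=z(s[0]*q[0]+p[6]); pos=r.apply([p[8],0,p[0]])
    r=r*y(q[1])*z(s[1]*q[2]); pos=pos+r.apply([p[4],0,p[1]])
    r=r*y(q[3]); pos=pos+r.apply([-p[4],0,0])
    r=r*z(s[2]*q[4]); pos=pos+r.apply([p[5],0,p[2]])
    r=r*y(q[5]); r=r*z(s[3]*q[6]+p[7]); pos=pos+r.apply([0,0,p[3]])
    return pos,r
E
python3 - <<'E'
from kin import *
import itertools
D=[eval(l) for l in open('log.txt')][1:]
best=[]
for s in itertools.product([1,-1],repeat=4):
  for o7 in(0,1.57,3.14,-1.57):
    def f(p):
        e=[]
        for q,x,o in D:
            P,r=fk(q,p,s); e+=list((P-x)/1000)+list((r.inv()*R.from_quat(o)).as_rotvec())
        return np.array(e+list(np.array(p[[4,5,8]])*1e-6))
    m=least_squares(f,[350,450,400,200,0,0,0,o7,0],x_scale=[100]*6+[1,1,100]); best.append((m.cost,s,m.x.round(3)))
best.sort(key=lambda b:b[0])
for b in best[:5]: print(b)
E
python3 -c "
from h import *
im=arm.get_image('wrist');np.save('w1.npy',im);save(im,'w1.png')"
```

```text
clock: 1.8
ee_pos: [596.3, -3.4, 304.9]
orientation: [0.983, 0.183, -0.0, -0.002]
ft_force: [-0.7, 0.3, 0.1]
gripper_width: 85.2
grip_force: 0.0
1.8 [ 0.289  0.34  -0.451  1.35   0.142  1.485 -1.354] [596.296  -3.419 304.943] [ 0.983  0.183 -0.    -0.002] [-0.735  0.334  0.106] 85.17468309550037 0.0
(np.float64(1.6632131485663507e-07), (-1, -1, -1, -1), array([-5.07182e+02,  3.83048e+02,  4.81056e+02, -7.30303e+02,
        2.55890e+01,  2.55880e+02, -6.20000e-02,  1.50800e+00,
       -6.93100e+00]))
(np.float64(1.663213148573953e-07), (-1, -1, -1, -1), array([-5.07170e+02,  3.83048e+02,  4.81056e+02, -7.30291e+02,
        2.55890e+01,  2.55880e+02, -6.20000e-02,  1.50800e+00,
       -6.93100e+00]))
(np.float64(1.6632131486634755e-07), (-1, -1, -1, -1), array([-5.07206e+02,  3.83048e+02,  4.81056e+02, -7.30326e+02,
        2.55890e+01,  2.55879e+02, -6.20000e-02,  1.50800e+00,
       -6.93100e+00]))
(np.float64(1.6632131488111575e-07), (-1, -1, -1, -1), array([-5.07127e+02,  3.83048e+02,  4.81056e+02, -7.30250e+02,
        2.55890e+01,  2.55882e+02, -6.20000e-02,  1.50800e+00,
       -6.93100e+00]))
(np.float64(0.00017638065762467102), (1, 1, 1, 1), array([ 3.21863051e+05, -3.11525000e+02, -2.86945600e+03,  3.16888361e+05,
       -7.77036000e+02,  4.11715500e+03, -1.36800000e+00,  2.60500000e+00,
        4.87745500e+03]))
```

View pics/w1.png

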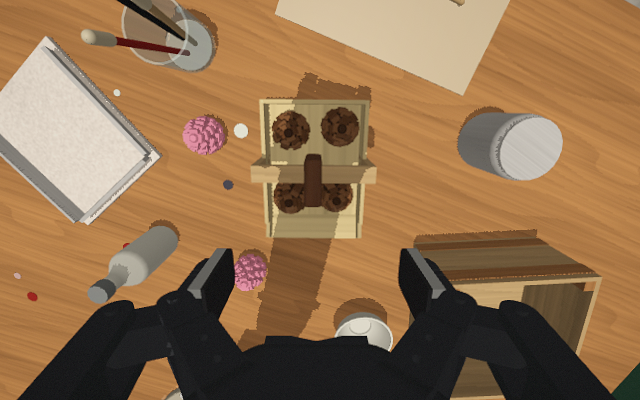

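The wrist view shows the caddy squared up to the tool. The grip block stands upright at column 313 (rows 155–207), the lip points to the bottom of the picture, and there are no obstacles near the grip. Next I check the lateral offset.

Run:
```python
from h import *
np.set_printoptions(precision=1,suppress=True)
im=load("w1.npy");s=arm.get_state();r=R.from_quat(s["orientation"]);x=s["ee_pos"]
c=im["color"][140:225,285:345].astype(int); m=((c.sum(2)<190)&(c[:,:,0]-c[:,:,2]>15)).astype(np.uint8)
for row in range(0,85,6): 
    k=np.where(m[row])[0]; print(140+row,(k.min()+285,k.max()+285) if len(k) else None,end=' ')
print()
for p in((305.5,156),(321,156),(313,156),(313,185)):
    P=onz(im,*p,146);print(p,P,"tool",r.inv().apply(P-x))
for a,b,z in(((260,101),(368,101),45),((267,237),(361,237),21),((252,172),(376,172),100)):
    A=onz(im,*a,z);B=onz(im,*b,z);print(z,A,B,"mid",(A+B)/2,np.linalg.norm(A-B),"ang",np.degrees(np.arctan2(*(A-B)[1::-1])))
print(r.as_euler('ZYX',degrees=True), im["origin"])
```

```text
140 (np.int64(285), np.int64(344)) 146 (np.int64(285), np.int64(300)) 152 None 158 (np.int64(306), np.int64(320)) 164 (np.int64(304), np.int64(321)) 170 (np.int64(304), np.int64(320)) 176 (np.int64(304), np.int64(320)) 182 (np.int64(304), np.int64(320)) 188 (np.int64(285), np.int64(344)) 194 (np.int64(285), np.int64(344)) 200 (np.int64(285), np.int64(344)) 206 (np.int64(285), np.int64(344)) 212 (np.int64(285), np.int64(291)) 218 None 224 None 
(305.5, 156) [623.4  18.8 146. ] tool [ 35.2 -13.4 159.1]
(321, 156) [628.8   4.7 146. ] tool [ 35.2   1.7 159.1]
(313, 156) [626.  12. 146.] tool [ 35.2  -6.1 159.1]
(313, 185) [598.6   1.5 146. ] tool [  5.9  -6.1 159.1]
45 [651.9  95.5  45. ] [701.1 -32.1  45. ] mid [676.5  31.7  45. ] 136.83770632375504 ang 111.08911146717669
21 [463.5  28.6  21. ] [ 516.5 -107.6   21. ] mid [490.  -39.5  21. ] 146.09607820205136 ang 111.24612394429813
100 [576.1  69.7 100. ] [628.1 -64.7 100. ] mid [602.1   2.5 100. ] 144.1118217952685 ang 111.16554499443214
[  20.9    0.1 -179.9] [667.7  23.3 422.7]
```

```bash
python3 -m inch '[[[0.012,0.024,-0.1],[0,0,0]],[[0.012,0.024,-0.25],[0,0,0]],[[0.012,0.024,-0.4],[0,0,0]],[[0.012,0.024,-0.45],[0,0,0]],[[0.012,0.024,-0.45],[0,0,0]],[[0.012,0.024,-0.45],[0,0,0]]]' ; ./st.sh
python3 -c "
from h import *
im=arm.get_image('wrist');np.save('w2.npy',im);save(im,'w2.png',(200,80,440,280),3)"
```

```text
clock: 2.45
ee_pos: [598.8, -4.5, 195.5]
orientation: [0.984, 0.179, 0.001, 0.0]
ft_force: [0.5, -0.7, -0.1]
gripper_width: 85.2
grip_force: 0.0
2.45 [ 0.288  0.397 -0.44   1.521  0.174  1.261 -1.387] [598.787  -4.544 195.451] [0.984 0.179 0.001 0.   ] [ 0.453 -0.737 -0.061] 85.24161918873814 0.0
```

View pics/w2.png

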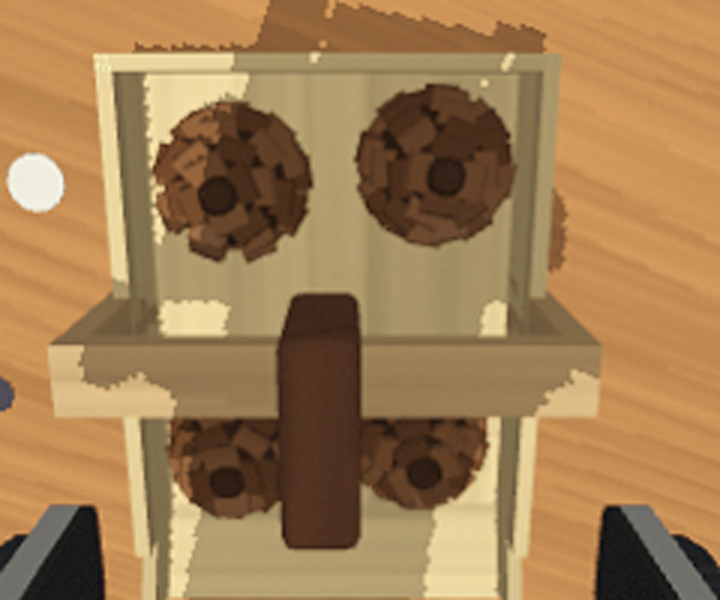

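The crop shows the block between the jaws but left of centre: the block is at columns 281–358 and the jaw inner edges at about 100 and 603. Next I quantify that.

Run:
```python
from h import *
np.set_printoptions(precision=1,suppress=True)
im=load("w2.npy");s=arm.get_state();r=R.from_quat(s["orientation"]);x=s["ee_pos"]
for p in((281,545),(358,545),(283,340),(358,340),(100,510),(603,510)):
    P=onz(im,200+p[0]/3-.3,80+p[1]/3-.3,146 if p[1]!=510 else x[2]-15);print(p,P,"tool",r.inv().apply(P-x))
```

```text
(281, 545) [575.    2.5 146. ] tool [-20.4 -14.9  50. ]
(358, 545) [581.  -13.5 146. ] tool [-20.4   2.2  50. ]
(283, 340) [619.8  17.7 146. ] tool [ 26.9 -13.3  50.1]
(358, 340) [625.2   3.3 146. ] tool [26.9  2.  50.1]
(100, 510) [590.2  38.2 181. ] tool [  6.5 -42.9  15. ]
(603, 510) [620.9 -43.4 181. ] tool [ 6.5 44.3 15.1]
```

```bash
python3 -m inch '[[[0.003,0.027,0],[0,0,0]],[[0.003,0.027,-0.1],[0,0,0]],[[0.003,0.027,-0.2],[0,0,0]],[[0.003,0.027,-0.25],[0,0,0]],[[0.003,0.027,-0.25],[0,0,0]],[[0.003,0.027,-0.25],[0,0,0]]]'; ./st.sh
python3 -m inch '[[[0,0,0],[0,0,0]],[[0,0,0],[0,0,0]],[[0,0,0],[0,0,0]],[[0,0,0],[0,0,0]],[[0,0,0],[0,0,0]],[[0,0,0],[0,0,0]],[[0,0,0],[0,0,0]],[[0,0,0],[0,0,0]]]' -1; ./st.sh
```

```text
clock: 3.1
ee_pos: [599.5, 3.1, 132.5]
orientation: [0.984, 0.179, 0.001, -0.0]
ft_force: [0.1, 0.1, 0.4]
gripper_width: 85.2
grip_force: 0.0
3.1 [ 0.27   0.452 -0.433  1.593  0.203  1.14  -1.42 ] [599.473   3.126 132.488] [ 0.984  0.179  0.001 -0.   ] [0.07  0.073 0.376] 85.18672627827176 0.0
clock: 3.9
ee_pos: [599.1, 2.5, 131.5]
orientation: [0.984, 0.179, 0.0, 0.0]
ft_force: [0.2, -1.8, 2.5]
gripper_width: 17.6
grip_force: 59.4
3.9 [ 0.271  0.453 -0.432  1.594  0.204  1.138 -1.42 ] [599.084   2.457 131.52 ] [0.984 0.179 0.    0.   ] [ 0.211 -1.809  2.51 ] 17.598913531969956 59.40206229686737
```

```bash
python3 -m inch '[[[0,0,0.04],[0,0,0]],[[0,0,0.12],[0,0,0]],[[0,0,0.24],[0,0,0]],[[0,0,0.36],[0,0,0]],[[0,0,0.48],[0,0,0]],[[0,0,0.6],[0,0,0]],[[0,0,0.7],[0,0,0]],[[0,0,0.8],[0,0,0]]]'; ./st.sh
python3 -m inch '[[[-0.05,-0.12,0.0],[0,0,0]],[[-0.1,-0.24,0],[0,0,0]],[[-0.15,-0.36,0],[0,0,0]],[[-0.2,-0.48,0],[0,0,0]],[[-0.25,-0.6,0],[0,0,0]],[[-0.3,-0.72,0],[0,0,0]],[[-0.3,-0.8,0],[0,0,0]],[[-0.3,-0.8,0],[0,0,0]]]'; ./st.sh
python3 -m inch '[[[0,-0.06,0.0],[0.02,-0.05,0]],[[0,-0.12,0],[0.04,-0.1,0]],[[0,-0.2,0],[0.08,-0.2,0]],[[0,-0.3,0],[0.1,-0.27,0]],[[0,-0.4,0],[0.1,-0.27,0]],[[0,-0.4,0],[0.1,-0.27,0]],[[0,-0.4,0],[0.1,-0.27,0]]]'; ./st.sh
cat > fit.py <<'E'
from kin import *
D=[eval(l) for l in open('log.txt')][1:]
def f(p):
    e=[]
    for q,x,o in D:
        P,r=fk(q,p,(-1,)*4); e+=list((P-x)/1000)+list((r.inv()*R.from_quat(o)).as_rotvec()*.3)
    return np.array(e+list(np.array(p[[4,5,8]])*1e-6))
m=least_squares(f,[350,400,400,250,0,0,-.06,1.5,0],x_scale=[100]*6+[1,1,100]); print(m.cost,m.x.round(3),(1000*f(m.x)[:-3].reshape(-1,6)).round(1)[-1]); np.save('p.npy',m.x)
E
python3 fit.py
```

```text
clock: 4.7
ee_pos: [598.1, 3.3, 332.3]
orientation: [0.984, 0.179, -0.001, -0.0]
ft_force: [1.4, -0.5, -4.4]
gripper_width: 17.4
grip_force: 58.8
4.7 [ 0.27   0.339 -0.451  1.291  0.145  1.544 -1.372] [598.136   3.29  332.251] [ 0.984  0.179 -0.001 -0.   ] [ 1.353 -0.532 -4.405] 17.443795826584804 58.82560908794403
clock: 5.5
ee_pos: [522.2, -201.0, 330.7]
orientation: [0.984, 0.176, -0.001, 0.0]
ft_force: [0.7, 0.3, -4.5]
gripper_width: 17.4
grip_force: 59.1
5.5 [ 0.583  0.239 -0.34   1.407  0.08   1.511 -0.969] [ 522.218 -201.019  330.674] [ 0.984  0.176 -0.001  0.   ] [ 0.657  0.323 -4.54 ] 17.388659589170103 59.07264232635498
clock: 6.2
ee_pos: [523.6, -296.5, 330.6]
orientation: [0.978, 0.178, 0.111, -0.021]
ft_force: [0.1, 1.1, -4.4]
gripper_width: 17.2
grip_force: 59.6
6.2 [ 0.79   0.229 -0.28   1.434 -0.114  1.346 -0.672] [ 523.612 -296.525  330.59 ] [ 0.978  0.178  0.111 -0.021] [ 0.067  1.116 -4.428] 17.203544735978426 59.55941677093506
2.1614668162717588e-05 [ 2.53769e+02  4.45274e+02  4.60703e+02  3.28813e+02  1.12170e+01
  7.32000e+00 -6.10000e-02  1.51000e+00 -1.22960e+01] [ 0.7 -2.3 -0.2  4.1  0.1  0.4]
```

```bash
cat > plan.py <<'E'
from kin import *
import sys
np.set_printoptions(precision=3,suppress=True)
p=np.load('p.npy'); lo=np.array([-2.95,-.25,-1.52,.18,-1.44,.02,-3.01])+.04; hi=np.array([2.95,2.06,1.56,2.33,4.58,2.06,3.01])-.04
q0=np.array(eval(open('log.txt').readlines()[-1])[0])
def ik(q,P,Rt):
    def f(x):
        a,r=fk(x,p,(-1,)*4); return np.r_[(a-P)/100,(r.inv()*Rt).as_rotvec()*2,(x-q)*.01]
    m=least_squares(f,np.clip(q,lo+.001,hi-.001),bounds=(lo,hi)); a,r=fk(m.x,p,(-1,)*4)
    return m.x,np.linalg.norm(a-P),np.degrees((r.inv()*Rt).magnitude())
def pose(yaw,T,lip):
    Rc=R.from_euler('ZY',[yaw,T],degrees=True)      # caddy
    Rt=Rc*R.from_euler('ZX',[180,180],degrees=True)  # tool: x=-cx, z=-cz
    return lip-Rc.apply([118,0,21-131.5]),Rt
if __name__=="__main__":
  for yaw in(-160,-140,-120,-180,-215):
    q=q0;l=np.array([479,-326,0])-25*np.array([np.cos(np.radians(yaw)),np.sin(np.radians(yaw)),0])
    for k in range(1,5): # yaw first
        y=-160+(yaw+160)*k/4; q,e,a=ik(q,*pose(y,13,l+[0,0,200]))
    for T in range(20,111,10):
        q,e,a=ik(q,*pose(yaw,T,l+[0,0,max(130,200-2*(T-13))]))
        if T in(40,60,70,80,90,100,110): print(yaw,T,pose(yaw,T,l+[0,0,130])[0],q,round(e,1),round(a,1))
E
python3 plan.py
```

```text
-160 40 [ 520.69  -310.826  290.497] [ 1.027  0.141 -0.222  1.743 -0.706  1.103 -0.132] 0.0 0.0
-160 60 [ 468.01  -330.     287.441] [ 1.223  0.18  -0.147  1.954 -1.127  1.226  0.401] 0.0 0.0
-160 70 [ 442.843 -339.16   278.677] [ 1.31   0.26  -0.126  2.014 -1.257  1.349  0.61 ] 0.0 0.0
-160 80 [ 419.489 -347.66   265.395] [ 1.388  0.381 -0.121  2.046 -1.34   1.481  0.791] 0.0 0.0
-160 90 [ 398.656 -355.243  248.   ] [ 1.453  0.534 -0.131  2.05  -1.384  1.61   0.947] 0.0 0.0
-160 100 [ 380.979 -361.677  227.019] [ 1.502  0.708 -0.153  2.026 -1.399  1.73   1.079] 0.0 0.0
-160 110 [ 366.994 -366.767  203.091] [ 1.533  0.892 -0.184  1.974 -1.394  1.841  1.188] 0.0 0.0
-140 40 [ 512.986 -297.483  290.497] [ 1.098  0.272 -0.309  1.592 -0.637  1.335  0.095] 0.0 0.0
-140 60 [ 470.04  -333.518  287.441] [ 1.308  0.398 -0.296  1.677 -0.907  1.46   0.438] 0.0 0.0
-140 70 [ 449.524 -350.733  278.677] [ 1.39   0.498 -0.301  1.686 -0.992  1.548  0.561] 0.0 0.0
-140 80 [ 430.486 -366.708  265.395] [ 1.455  0.62  -0.313  1.68  -1.052  1.636  0.662] 0.0 0.0
-140 90 [ 413.503 -380.958  248.   ] [ 1.5
[... 1579 characters left out ...]
.495] 4.5 2.2
-215 40 [ 515.342 -351.447  290.497] [ 0.622 -0.057 -0.085  1.946  0.009  0.554 -1.651] 0.0 0.0
-215 60 [ 469.419 -319.292  287.441] [ 0.559 -0.21  -0.03   2.29   0.131  0.083 -1.778] 15.3 3.9
-215 70 [ 447.481 -303.93   278.677] [ 0.561 -0.21  -0.029  2.29   0.078  0.085 -1.723] 42.3 14.0
-215 80 [ 427.122 -289.675  265.395] [ 0.562 -0.21  -0.03   2.29   0.068  0.094 -1.713] 67.4 24.5
-215 90 [ 408.963 -276.959  248.   ] [ 0.565 -0.21  -0.035  2.29   0.072  0.108 -1.718] 90.2 35.4
-215 100 [ 393.553 -266.169  227.019] [ 0.576 -0.21  -0.049  2.29   0.085  0.125 -1.736] 111.0 46.3
-215 110 [ 381.362 -257.633  203.091] [ 0.615 -0.21  -0.094  2.29   0.121  0.143 -1.787] 130.3 57.3
```

```bash
cat > rel.py <<'E'
from plan import *
from bench import arm
def rel(tg):
    s=arm.get_state();o=R.from_quat(s["orientation"]);x=s["ee_pos"]
    for P,Rt in tg:
        print(((P-x)/250).round(3),(np.degrees((Rt*o.inv()).as_rotvec())/45).round(3))
def lipc(yaw,off,z): a=np.radians(yaw); return np.array([479-off*np.cos(a),-326-off*np.sin(a),z])
E
python3 -c "
from rel import *
rel([pose(-140,15,lipc(-140,25,210)),pose(-140,30,lipc(-140,25,180)),pose(-140,45,lipc(-140,25,150))])"
```

```text
[0.16  0.166 0.067] [ 0.022 -0.041  0.431]
[0.042 0.067 0.016] [ 0.191 -0.33   0.427]
[-0.086 -0.04  -0.076] [ 0.36  -0.619  0.419]
```

```bash
python3 -m inch '[[[0.03,0.03,0.02],[0,-0.01,0.08]],[[0.06,0.06,0.04],[0.01,-0.02,0.17]],[[0.1,0.1,0.06],[0.01,-0.03,0.26]],[[0.14,0.14,0.067],[0.02,-0.04,0.35]],[[0.16,0.166,0.067],[0.02,-0.04,0.43]],[[0.16,0.166,0.067],[0.02,-0.04,0.43]],[[0.16,0.166,0.067],[0.02,-0.04,0.43]],[[0.16,0.166,0.067],[0.02,-0.04,0.43]]]'; ./st.sh; python3 -c "
from rel import *
rel([pose(-140,T,lipc(-140,25,z)) for T,z in((24,190),(33,165),(42,145),(50,135),(60,132),(70,132),(80,132),(90,132),(95,132))])"
```

```text
clock: 7.0
ee_pos: [563.6, -255.6, 348.0]
orientation: [0.932, 0.338, 0.123, -0.043]
ft_force: [-0.9, -0.1, -4.1]
gripper_width: 17.4
grip_force: 59.4
7.0 [ 0.765  0.297 -0.346  1.324 -0.137  1.425 -0.423] [ 563.557 -255.591  347.971] [ 0.932  0.338  0.123 -0.043] [-0.923 -0.139 -4.15 ] 17.426431685069755 59.41612243652344
[-0.069 -0.056 -0.036] [ 0.132 -0.152  0.003]
[-0.143 -0.118 -0.104] [ 0.261 -0.305  0.003]
[-0.219 -0.182 -0.168] [ 0.389 -0.459  0.003]
[-0.289 -0.24  -0.206] [ 0.503 -0.595  0.004]
[-0.374 -0.312 -0.234] [ 0.646 -0.765  0.004]
[-0.456 -0.381 -0.269] [ 0.788 -0.936  0.004]
[-0.532 -0.444 -0.322] [ 0.931 -1.106  0.004]
[-0.6   -0.501 -0.392] [ 1.074 -1.277  0.005]
[-0.63  -0.527 -0.432] [ 1.145 -1.362  0.005]
```

```bash
python3 -m inch '[[[-0.035,-0.028,-0.018],[0.066,-0.076,0]],[[-0.069,-0.056,-0.036],[0.132,-0.152,0]],[[-0.106,-0.087,-0.07],[0.197,-0.228,0]],[[-0.143,-0.118,-0.104],[0.261,-0.305,0]],[[-0.181,-0.15,-0.136],[0.325,-0.382,0]],[[-0.219,-0.182,-0.168],[0.389,-0.459,0]],[[-0.254,-0.211,-0.187],[0.446,-0.527,0]],[[-0.289,-0.24,-0.206],[0.503,-0.595,0]]]'; ./st.sh; python3 -c "
from rel import *
rel([pose(-140,T,lipc(-140,25,132)) for T in(60,70,80,90,95)])
from h import save
im=arm.get_image('top');save(im,'tip1.png',(330,130,500,290),3)"
```

```text
clock: 7.8
ee_pos: [490.6, -316.9, 296.6]
orientation: [0.852, 0.308, 0.398, -0.143]
ft_force: [-1.0, 0.2, -1.6]
gripper_width: 17.0
grip_force: 60.1
7.8 [ 1.237  0.324 -0.334  1.646 -0.798  1.33   0.299] [ 490.596 -316.929  296.593] [ 0.852  0.308  0.398 -0.143] [-0.992  0.19  -1.578] 16.96287772093083 60.12233018875122
[-0.082 -0.066 -0.029] [ 0.142 -0.168  0.006]
[-0.164 -0.135 -0.064] [ 0.285 -0.338  0.006]
[-0.24  -0.199 -0.117] [ 0.427 -0.509  0.006]
[-0.308 -0.256 -0.186] [ 0.569 -0.68   0.006]
[-0.339 -0.281 -0.227] [ 0.641 -0.765  0.006]
```

View pics/tip1.png

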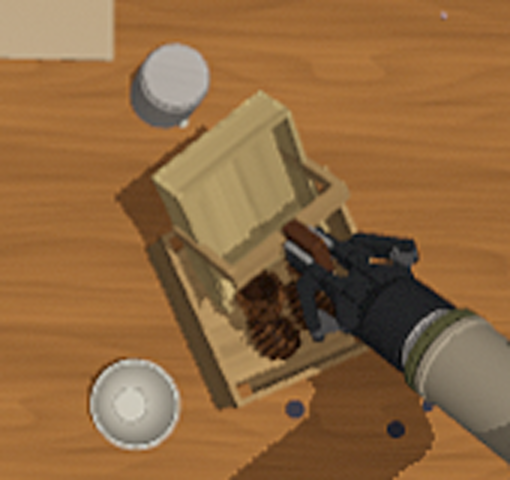

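The cones have already slid to the lip and are dropping into the crate, inside its walls around crop (275,310). I keep tipping.

```bash
python3 -m inch '[[[-0.06,-0.05,-0.02],[0.1,-0.12,0]],[[-0.12,-0.1,-0.045],[0.21,-0.25,0]],[[-0.18,-0.15,-0.075],[0.32,-0.38,0]],[[-0.24,-0.2,-0.117],[0.427,-0.509,0]],[[-0.275,-0.23,-0.15],[0.5,-0.6,0]],[[-0.308,-0.256,-0.186],[0.57,-0.68,0]],[[-0.308,-0.256,-0.186],[0.57,-0.68,0]],[[-0.308,-0.256,-0.186],[0.57,-0.68,0]]]'; ./st.sh; python3 -m inch '[[[0,0,0],[0,0,0]],[[0,0,0],[0,0,0]],[[0,0,0],[0,0,0]],[[0,0,0],[0,0,0]]]';python3 -c "
from rel import *
from h import *
a=arm.get_image('top')['color'][140:280,350:500];b=arm.get_image('scene')['color'][100:240,130:280]
cv2.imwrite('pics/tip2.png',cv2.resize(np.hstack([a,b])[:,:,::-1],None,fx=2.6,fy=2.6,interpolation=2))"
```

```text
clock: 8.65
ee_pos: [415.0, -380.0, 250.0]
orientation: [0.666, 0.241, 0.663, -0.241]
ft_force: [-0.1, -0.7, -2.8]
gripper_width: 17.5
grip_force: 60.4
8.65 [ 1.527  0.763 -0.363  1.658 -1.122  1.659  0.788] [ 414.979 -380.019  250.032] [ 0.666  0.241  0.663 -0.241] [-0.11  -0.686 -2.768] 17.52872620581945 60.37633180618286
clock: 9.05
ee_pos: [414.9, -379.4, 250.8]
orientation: [0.665, 0.242, 0.664, -0.241]
ft_force: [0.1, -0.4, -2.8]
gripper_width: 17.4
grip_force: 60.4
```

View pics/tip2.png

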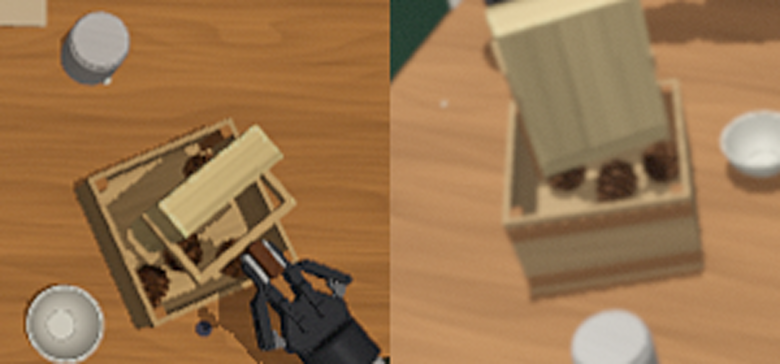

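All four brown cones are in the crate: the top view shows them at crop (195,165), (185,245), (150,280) and (235,255), the scene view shows three, and the wrist force of 2.8 N matches the empty caddy. Next I level the caddy while rising.

```bash
python3 fit.py; python3 -c "
from rel import *
rel([pose(-140,T,lipc(-140,25+b,z)) for T,z,b in((90,175,0),(75,200,0),(60,220,0),(45,240,0))])
q=q0
for T,z in((75,200),(60,220),(45,240),(30,250),(15,250),(0,250)): q,e,a=ik(q,*pose(-140,T,lipc(-140,25,z)))
print(q)
P0=pose(-140,0,lipc(-140,25,250))[0];P1=np.array([502,350,330])
for k in range(1,11):
  P=P0+(P1-P0)*k/10; Rt=pose(-140+19.9*k,0,np.zeros(3))[1]; q,e,a=ik(q,P,Rt); print(P.round(),q,round(e,1),round(a,1))
q,e,a=ik(q,np.array([502,350,140.]),Rt);print(q,e,a)"
python3 -m inch '[[[0,0,0.06],[0,0,0]],[[0,0,0.16],[0,0,0]],[[0,0,0.26],[0,0,0]],[[0,0,0.34],[0,0,0]],[[0,0,0.34],[0,0,0]]]'
```

```text
0.00037320476035416323 [ 2.52557e+02  4.62182e+02  4.64979e+02  3.40389e+02 -2.57170e+01
 -1.58380e+01 -3.90000e-02  1.53600e+00  1.70050e+01] [-1.6 -5.1  7.  11.8  0.2 10.4]
[-0.005 -0.006  0.171] [ 0.001 -0.002  0.002]
[0.1   0.083 0.369] [-0.213  0.254  0.002]
[0.221 0.184 0.508] [-0.427  0.509  0.002]
[0.35  0.292 0.605] [-0.641  0.765  0.002]
[ 0.561  0.406 -0.35   1.136  0.136  1.622 -0.624]
[ 580. -176.  357.] [ 0.548  0.35  -0.431  1.222  0.144  1.598 -0.376] 0.0 0.0
[ 571. -117.  354.] [ 0.531  0.308 -0.512  1.291  0.149  1.581 -0.133] 0.0 0.0
[563. -59. 351.] [ 0.508  0.278 -0.594  1.342  0.154  1.568  0.105] 0.0 0.0
[554.  -0. 348.] [ 0.477  0.263 -0.678  1.376  0.164  1.558  0.336] 0.0 0.0
[545.  58. 345.] [ 0.437  0.265 -0.762  1.395  0.182  1.553  0.558] 0.0 0.0
[537. 116. 342.] [ 0.385  0.286 -0.846  1.398  0.213  1.552  0.772] 0.0 0.0
[528. 175. 339.] [ 0.318  0.327 -0.925  1.385  0.259  1.556  0.978] 0.0 0.0
[519. 233. 336.] [ 0.233  0.386 -0.996  1.356  0.321  1.569  1.182] 0.0 0.0
[511. 292. 333.] [ 0.131  0.459 -1.054  1.311  0.395  1.59   1.39 ] 0.0 0.0
[502. 350. 330.] [ 0.015  0.54  -1.098  1.25   0.476  1.619  1.611] 0.0 0.0
[ 0.02   0.669 -1.021  1.536  0.586  1.27   1.523] 0.0014529322683796827 0.0009231983269414075
clock: 9.65
ee_pos: [415.0, -379.7, 338.7]
orientation: [0.665, 0.243, 0.665, -0.24]
ft_force: [0.1, -0.4, -3.1]
gripper_width: 17.2
grip_force: 60.3
```

```bash
python3 -m inch '[[[0.05,0.04,0.05],[-0.1,0.12,0]],[[0.1,0.08,0.1],[-0.21,0.25,0]],[[0.16,0.13,0.15],[-0.32,0.38,0]],[[0.22,0.18,0.2],[-0.43,0.51,0]],[[0.29,0.24,0.24],[-0.54,0.64,0]],[[0.35,0.3,0.26],[-0.64,0.765,0]],[[0.35,0.3,0.26],[-0.64,0.765,0]]]'; ./st.sh; python3 -c "
from rel import *
rel([pose(-140,T,lipc(-140,25,z)) for T,z in((25,240),(0,225))])"
```

```text
clock: 10.35
ee_pos: [506.4, -297.7, 404.8]
orientation: [0.866, 0.322, 0.36, -0.129]
ft_force: [1.3, 1.4, -2.1]
gripper_width: 17.5
grip_force: 60.1
10.35 [ 1.196  0.238 -0.378  1.462 -0.702  1.455  0.054] [ 506.359 -297.696  404.769] [ 0.866  0.322  0.36  -0.129] [ 1.254  1.442 -2.063] 17.54486807963598 60.096144676208496
[ 0.152  0.106 -0.059] [-0.28   0.344 -0.015]
[ 0.329  0.254 -0.277] [-0.639  0.768 -0.016]
```

```bash
python3 -m inch '[[[0.03,0.04,-0.02],[-0.1,0.12,0]],[[0.06,0.08,-0.04],[-0.2,0.24,0]],[[0.1,0.13,-0.06],[-0.32,0.38,0]],[[0.14,0.18,-0.08],[-0.43,0.51,0]],[[0.18,0.24,-0.11],[-0.54,0.64,0]],[[0.215,0.31,-0.14],[-0.64,0.768,-0.016]],[[0.215,0.31,-0.14],[-0.64,0.768,-0.016]]]'; 
python3 -m inch '[[[0,0.06,0],[0,0,0.1]],[[0,0.13,0],[0,0,0.24]],[[0,0.22,0],[0,0,0.38]],[[0,0.31,0],[0,0,0.52]],[[0,0.4,0],[0,0,0.66]],[[0,0.49,0],[0,0,0.8]],[[0,0.58,0],[0,0,0.9]],[[0,0.6,0],[0,0,1.0]]]'; ./st.sh
python3 -m inch '[[[0,0.06,0],[0,0,0.1]],[[0,0.13,0],[0,0,0.24]],[[0,0.22,0],[0,0,0.38]],[[0,0.31,0],[0,0,0.52]],[[0,0.4,0],[0,0,0.66]],[[0,0.49,0],[0,0,0.8]],[[0,0.58,0],[0,0,0.9]],[[0,0.6,0],[0,0,1.0]]]'; ./st.sh
python3 -c "
from rel import *
rel([(np.array([502,350,330.]),pose(59,0,np.zeros(3))[1])])"
```

```text
clock: 11.05
ee_pos: [558.7, -217.5, 362.0]
orientation: [0.939, 0.343, -0.001, -0.002]
ft_force: [-0.5, 0.0, -2.9]
gripper_width: 17.4
grip_force: 60.2
clock: 11.85
ee_pos: [555.0, -73.1, 364.1]
orientation: [0.739, 0.674, 0.002, -0.001]
ft_force: [-0.1, -0.4, -2.6]
gripper_width: 17.5
grip_force: 60.2
11.85 [ 0.553  0.268 -0.611  1.329  0.148  1.59  -0.131] [555.011 -73.131 364.076] [ 0.739  0.674  0.002 -0.001] [-0.076 -0.356 -2.592] 17.52078083842561 60.15620827674866
clock: 12.65
ee_pos: [554.3, 76.5, 364.0]
orientation: [0.425, 0.905, 0.002, -0.002]
ft_force: [-0.7, -0.2, -3.0]
gripper_width: 17.4
grip_force: 60.1
12.65 [ 0.414  0.303 -0.794  1.323  0.208  1.602  0.343] [554.347  76.461 363.964] [ 0.425  0.905  0.002 -0.002] [-0.672 -0.17  -3.024] 17.370221414365055 60.147074460983276
[-0.209  1.094 -0.136] [-0.003 -0.009  2.428]
```

```bash
python3 -m inch '[[[-0.01,0.06,0],[0,0,0.1]],[[-0.02,0.13,0],[0,0,0.24]],[[-0.04,0.2,0],[0,0,0.38]],[[-0.05,0.28,0],[0,0,0.52]],[[-0.07,0.36,0],[0,0,0.66]],[[-0.08,0.44,0],[0,0,0.8]],[[-0.1,0.5,0],[0,0,0.9]],[[-0.1,0.55,0],[0,0,1.0]]]'; 
python3 -m inch '[[[-0.01,0.06,0],[0,0,0.1]],[[-0.02,0.13,0],[0,0,0.24]],[[-0.04,0.2,0],[0,0,0.38]],[[-0.05,0.28,0],[0,0,0.52]],[[-0.07,0.34,0],[0,0,0.66]],[[-0.08,0.4,0],[0,0,0.8]],[[-0.1,0.45,0],[0,0,0.9]],[[-0.1,0.45,0],[0,0,1.0]]]'; ./st.sh
python3 -c "
from rel import *
rel([(np.array([502,350,330.]),pose(59.3,0,np.zeros(3))[1])])"
```

```text
clock: 13.45
ee_pos: [529.2, 211.5, 364.0]
orientation: [0.048, 0.999, 0.002, -0.002]
ft_force: [-0.6, -0.8, -2.8]
gripper_width: 17.3
grip_force: 60.2
clock: 14.25
ee_pos: [503.5, 324.6, 363.8]
orientation: [-0.339, 0.941, 0.002, -0.003]
ft_force: [-0.0, -0.3, -3.0]
gripper_width: 17.4
grip_force: 60.2
14.25 [ 0.075  0.507 -1.111  1.199  0.447  1.691  1.339] [503.533 324.616 363.793] [-0.339  0.941  0.002 -0.003] [-0.039 -0.254 -2.974] 17.392293913592376 60.194631814956665
[-0.006  0.102 -0.135] [-0.001 -0.01   0.436]
```

Run:
```python
from h import *
t=load("top0.npy");s=load("scene0.npy");w=load("w1.npy")
o=np.zeros((600,800,3),np.uint8)
def put(im,x0,y0,x1,y1,f,X,Y):
    c=cv2.resize(im["color"][y0:y1,x0:x1,::-1],None,fx=f,fy=f,interpolation=2); o[Y:Y+c.shape[0],X:X+c.shape[1]]=c
put(w,0,25,165,235,2.4,0,0); put(t,175,180,265,260,4,400,0); put(s,385,185,485,265,3.5,400,320)
cv2.imwrite("pics/dock.png",o)
```

```text
(no output)
```

View pics/dock.png

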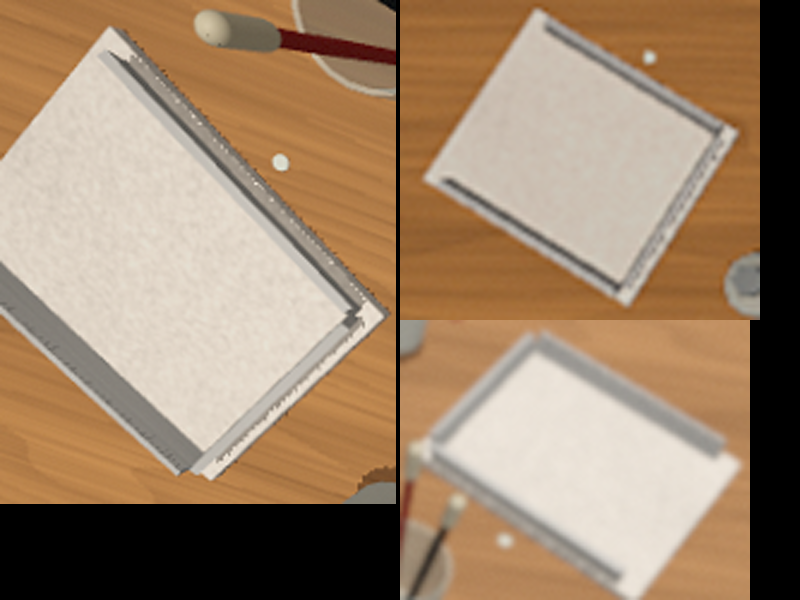

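The dock view confirms three rails with the back rail on the robot-side right, and the front open to the upper left. Board corners are in clear view in all three pictures.

Run:
```python
from h import *
np.set_printoptions(precision=1,suppress=True)
t=load("top0.npy");s=load("scene0.npy");w=load("w1.npy")
T=lambda u,v:onz(t,175+(u-400)/4-.4,180+v/4-.4,8)
S=lambda u,v:onz(s,385+(u-400)/3.5-.35,185+(v-320)/3.5-.35,8)
W=lambda u,v:onz(w,u/2.4-.3,25+v/2.4-.3,8)
def fit(n,pts):
    ref=dict(A=(105,-88),B=(-105,-88),C=(-105,88),D=(105,88)); k=list(pts)
    a=np.array([ref[i] for i in k],float);b=np.array([pts[i][:2] for i in k])
    ac,bc=a-a.mean(0),b-b.mean(0);th=np.arctan2((ac[:,0]*bc[:,1]-ac[:,1]*bc[:,0]).sum(),(ac*bc).sum())
    c,q=np.cos(th),np.sin(th);M=np.array([[c,-q],[q,c]]);o=b.mean(0)-M@a.mean(0)
    print(n,"o",o,"yaw",np.degrees(th),"res",(b-(a@M.T+o)).ravel())
fit("top",dict(A=T(537,10),B=T(737,132),C=T(628,304),D=T(425,180)))
fit("scn",dict(A=S(640,599),B=S(412,450),D=S(740,463)))
fit("wri",dict(A=W(112,29),B=W(386,315),C=W(210,478)))
```

```text
top o [501.2 350.7] yaw 60.001036607352916 res [-0.7 -0.8 -0.3  1.1  1.5  0.4 -0.4 -0.7]
scn o [500.2 352.2] yaw 60.177297813788954 res [-0.8  2.8 -1.  -1.7  1.8 -1.1]
wri o [500.2 352.7] yaw 59.82368544999002 res [-1.8 -0.6  0.7 -0.5  1.1  1.1]
```

```bash
python3 -m inch '[[[-0.005,0.05,-0.03],[0,0,0.1]],[[-0.01,0.1,-0.08],[0,-0.01,0.24]],[[-0.01,0.11,-0.15],[0,-0.01,0.38]],[[-0.01,0.11,-0.25],[0,-0.01,0.45]],[[-0.01,0.11,-0.35],[0,-0.01,0.45]],[[-0.01,0.11,-0.45],[0,-0.01,0.45]],[[-0.01,0.11,-0.5],[0,-0.01,0.45]],[[-0.01,0.11,-0.5],[0,-0.01,0.45]]]'; python3 -m inch '[[[0,0,0],[0,0,0]],[[0,0,0],[0,0,0]]]'; ./st.sh
python3 -c "
from rel import *
from h import *
rel([(np.array([501.2,352.5,190.]),pose(60,0,np.zeros(3))[1])])
im=arm.get_image('wrist');np.save('w3.npy',im)
im=arm.get_image('top');np.save('t3.npy',im)
s=arm.get_state();o=R.from_quat(s['orientation']);x=s['ee_pos']; im=load('w3.npy')
# predicted caddy pts in wrist view, caddy->tool
rt=R.from_euler('ZX',[180,180],degrees=True)
c=np.array([[-85,70,45],[-85,-70,45],[-10,75,100],[-10,-75,100],[85,70,5],[85,-70,5]]);Rc=o*rt.inv()
print(proj(im,x+Rc.apply(c-[0,0,131.5])).round(1).tolist())
im2=load('w2.npy');print('w2 cmp')
g=im['color'];save(im,'w3.png')"
```

```text
clock: 15.05
ee_pos: [502.6, 349.0, 237.6]
orientation: [-0.496, 0.868, -0.0, -0.0]
ft_force: [0.5, -0.3, -1.9]
gripper_width: 16.9
grip_force: 60.0
clock: 15.25
ee_pos: [503.5, 350.9, 241.5]
orientation: [-0.496, 0.868, 0.0, 0.003]
ft_force: [0.2, -0.9, -1.3]
gripper_width: 17.2
grip_force: 60.0
15.25 [ 0.082  0.61  -1.144  1.397  0.554  1.473  1.57 ] [503.503 350.914 241.473] [-0.496  0.868  0.     0.003] [ 0.202 -0.928 -1.292] 17.23294370233716 59.95899796485901
[-0.009  0.006 -0.206] [-0.004  0.006  0.012]
[[419.0, 95.8], [214.2, 95.8], [446.9, 229.5], [186.5, 229.5], [386.6, 278.7], [246.2, 278.8]]
w2 cmp
```

View pics/w3.png

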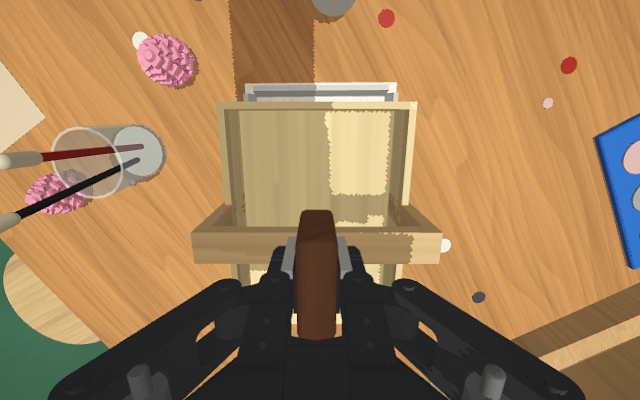

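The wrist view shows the caddy square in the grip: back wall corners at (218,101) and (417,101), with the dock's back rail just beyond it at (245–397, 85–100). Next I check for slip against the pre-grasp picture and get the dock offset.

Run:
```python
from h import *
np.set_printoptions(precision=1,suppress=True)
s=arm.get_state();o3=R.from_quat(s['orientation']);x3=s['ee_pos']; w3=load('w3.npy');w2=load('w2.npy')
D=[eval(l) for l in open('log.txt')]
x2,o2=[(np.array(d[1]),R.from_quat(d[2])) for d in D if abs(d[1][2]-195.45)<.1][0]
xg=np.array([599.1,2.5,131.5]);
for p in((95,55),(559,55)):
    P=onz(w2,200+p[0]/3-.3,80+p[1]/3-.3,45); print("pre: wall in grasp-tool",o2.inv().apply(P-xg))
for p in((218,101),(417,101)):
    # same plane in tool frame
    O,d=ray(w3,*p);a,b=o3.inv().apply(O-x3),o3.inv().apply(d); k=(86.5-a[2])/b[2];print("now",a+k*b)
print("tool axis tilt",o3.as_matrix()[:,2]*57.3, "tool x yaw",np.degrees(np.arctan2(*o3.as_matrix()[1::-1,0])))
# dock back board edge (white), outer, z=8
for p in((246,84.5),(396,84.5)): print("dock back edge",onz(w3,*p,8), onz(w3,*p,27))
th=np.radians(60);u=np.array([np.cos(th),np.sin(th)]);v=np.array([-u[1],u[0]]);c=np.array([500.7,351.7])
print("exp board back corners",c-105*u+88*v,c-105*u-88*v,"rail-ends?",c-105*u+80*v)
```

```text
pre: wall in grasp-tool [ 84.2 -69.6  86.6]
pre: wall in grasp-tool [84.1 69.4 86.7]
now [ 81.6 -67.7  86.5]
now [81.6 69.  86.5]
tool axis tilt [  0.3   0.2 -57.3] tool x yaw -120.54596223867517
dock back edge [522.1 220.7   8. ] [519.  224.2  27. ]
dock back edge [372.4 309.    8. ] [377.4 307.7  27. ]
exp board back corners [372.  304.8] [524.4 216.8] rail-ends? [378.9 300.8]
```

```bash
python3 -m inch '[[[0,0,0],[0,0,0]],[[0,0,0],[0,0,0]],[[0,0,0],[0,0,0]]]'; ./st.sh
```

```text
clock: 15.65
ee_pos: [503.4, 350.4, 240.2]
orientation: [-0.496, 0.868, -0.0, 0.002]
ft_force: [1.0, -0.2, -3.0]
gripper_width: 16.9
grip_force: 60.0
15.65 [ 0.082  0.611 -1.143  1.399  0.555  1.473  1.57 ] [503.359 350.353 240.241] [-0.496  0.868 -0.     0.002] [ 0.983 -0.201 -3.042] 16.901412218836533 59.960376620292664
```

```bash
python3 -m inch '[[[-0.012,0.011,-0.04],[0,0,0.004]],[[-0.012,0.011,-0.1],[0,0,0.004]],[[-0.012,0.011,-0.16],[0,0,0.004]],[[-0.012,0.011,-0.22],[0,0,0.004]],[[-0.012,0.011,-0.26],[0,0,0.004]],[[-0.012,0.011,-0.26],[0,0,0.004]],[[-0.012,0.011,-0.26],[0,0,0.004]],[[-0.012,0.011,-0.26],[0,0,0.004]]]'; ./st.sh
python3 - <<'E'
from h import *
np.set_printoptions(precision=1,suppress=True)
im=arm.get_image('scene');np.save('s4.npy',im);save(im,'s4.png',(370,100,500,280),3.3)
im=arm.get_image('top');np.save('t4.npy',im);save(im,'t4.png')
E
```

```text
clock: 16.45
ee_pos: [500.6, 353.5, 175.8]
orientation: [-0.497, 0.868, 0.0, 0.003]
ft_force: [-0.1, 0.7, -2.3]
gripper_width: 17.4
grip_force: 60.0
16.45 [ 0.074  0.657 -1.113  1.491  0.597  1.359  1.532] [500.564 353.488 175.803] [-0.497  0.868  0.     0.003] [-0.094  0.68  -2.321] 17.38660825587995 59.9974000453949
```

```bash
python3 -m inch '[[[0,0,-0.04],[0,0,0]],[[0,0,-0.07],[0,0,0]],[[0,0,-0.09],[0,0,0]],[[0,0,-0.1],[0,0,0]],[[0,0,-0.11],[0,0,0]],[[0,0,-0.11],[0,0,0]]]'
python3 -m inch '[[[0,0,-0.008],[0,0,0]],[[0,0,-0.016],[0,0,0]],[[0,0,-0.02],[0,0,0]],[[0,0,-0.02],[0,0,0]]]'; ./st.sh
```

```text
clock: 17.15
ee_pos: [500.3, 353.0, 147.2]
orientation: [-0.497, 0.868, -0.0, 0.002]
ft_force: [-0.1, 0.3, -2.7]
gripper_width: 17.1
grip_force: 60.3
clock: 17.55
ee_pos: [500.3, 353.1, 142.5]
orientation: [-0.497, 0.868, -0.0, 0.002]
ft_force: [-0.7, 0.1, -3.1]
gripper_width: 17.0
grip_force: 60.2
17.55 [ 0.066  0.686 -1.092  1.53   0.624  1.304  1.513] [500.345 353.06  142.473] [-0.497  0.868 -0.     0.002] [-0.681  0.1   -3.112] 16.99589618563096 60.222212076187134
```

```bash
python3 -m inch '[[[0,0,-0.003],[0,0,0]],[[0,0,-0.006],[0,0,0]],[[0,0,-0.008],[0,0,0]],[[0,0,-0.008],[0,0,0]]]';python3 -m inch '[[[0,0,-0.003],[0,0,0]],[[0,0,-0.006],[0,0,0]],[[0,0,-0.006],[0,0,0]],[[0,0,-0.006],[0,0,0]]]'; ./st.sh
```

```text
clock: 17.95
ee_pos: [500.9, 353.7, 141.8]
orientation: [-0.497, 0.868, 0.0, 0.003]
ft_force: [-0.2, 1.1, 5.9]
gripper_width: 17.1
grip_force: 61.5
clock: 18.35
ee_pos: [501.3, 354.4, 141.2]
orientation: [-0.497, 0.868, 0.0, 0.004]
ft_force: [2.3, 1.7, 9.5]
gripper_width: 17.2
grip_force: 62.0
18.35 [ 0.065  0.688 -1.091  1.531  0.627  1.298  1.511] [501.313 354.423 141.173] [-0.497  0.868  0.     0.004] [2.298 1.692 9.534] 17.170831428418495 61.98143005371094
```

```bash
python3 - <<'E'
from h import *
np.save('w5.npy',arm.get_image('wrist'))
E
python3 -m inch '[[[0,0,0],[0,0,0]],[[0,0,0],[0,0,0]],[[0,0,0],[0,0,0]],[[0,0,0],[0,0,0]],[[0,0,0],[0,0,0]],[[0,0,0],[0,0,0]],[[0,0,0],[0,0,0]],[[0,0,0],[0,0,0]]]' 0.4; ./st.sh
python3 -m inch '[[[0,0,0.06],[0,0,0]],[[0,0,0.16],[0,0,0]],[[0,0,0.3],[0,0,0]],[[0,0,0.45],[0,0,0]],[[0,0,0.6],[0,0,0]],[[0,0,0.6],[0,0,0]],[[0,0,0.6],[0,0,0]]]';./st.sh
```

```text
clock: 19.2
ee_pos: [500.3, 353.1, 139.0]
orientation: [-0.497, 0.868, -0.0, 0.002]
ft_force: [-0.6, -0.0, -0.2]
gripper_width: 60.0
grip_force: 0.0
19.2 [ 0.065  0.689 -1.089  1.533  0.627  1.299  1.511] [500.318 353.059 138.995] [-0.497  0.868 -0.     0.002] [-0.626 -0.042 -0.231] 60.03499606656188 0.0
clock: 19.9
ee_pos: [500.3, 353.6, 290.8]
orientation: [-0.497, 0.868, 0.0, 0.004]
ft_force: [-0.5, 0.6, -0.3]
gripper_width: 59.7
grip_force: 0.0
19.9 [ 0.069  0.58  -1.161  1.317  0.53   1.563  1.588] [500.337 353.637 290.845] [-0.497  0.868  0.     0.004] [-0.471  0.555 -0.253] 59.667795801114934 0.0
```

Run:
```python
from h import *
np.set_printoptions(precision=1,suppress=True,linewidth=200)
th=np.radians(59.7);u=np.array([np.cos(th),np.sin(th),0]);v=np.array([-u[1],u[0],0]);c=np.array([500.2,352.3,0])
w=arm.get_image('wrist');np.save('w6.npy',w);t=arm.get_image('top');np.save('t6.npy',t);s=arm.get_image('scene');np.save('s6.npy',s)
def prof(im,pts):
    q=proj(im,np.array(pts)).astype(np.float32);m=cv2.remap(im["color"],q[:,:1],q[:,1:],cv2.INTER_LINEAR)[:,0].astype(int)
    return m[:,0]-m[:,2],m.sum(1)
print("in-view",proj(w,[c-85*u+[0,0,53],c+118*u+[0,0,29]]))
r=np.arange(-100,101,1.)
for n,im in(("w",w),("t",t),("s",s)):
    for x in(-75,-60,-45,-25):
        a,b=prof(im,[c+x*u+k*v+[0,0,53] for k in r]); g=np.abs(np.diff(a)); 
        i=np.where(g>(8 if n=="w" else 5))[0]; print(n,x,"R-B edges y:",[(int(r[j]),int(a[j]),int(a[j+1])) for j in i if abs(r[j])>55])
    for y in(-40,0,40):
        a,b=prof(im,[c+k*u+y*v+[0,0,53] for k in r-30]); g=np.abs(np.diff(a)); 
        i=np.where(g>(8 if n=="w" else 5))[0]; print(n,y,"x:",[(int(r[j]-30),int(a[j]),int(a[j+1])) for j in i if r[j]-30<-60])
```

```text
in-view [[316.5  99.2]
 [316.6 244.3]]
w -75 R-B edges y: [(-85, 111, 94), (-81, 88, 67), (-80, 67, 23), (-79, 23, 9), (-71, 18, 41), (-70, 41, 68), (69, 63, 47), (70, 47, 17), (80, 18, 54), (81, 54, 114)]
w -60 R-B edges y: [(-86, 110, 91), (-85, 91, 82), (-81, 89, 68), (-80, 68, 31), (-79, 31, 9), (-71, 19, 45), (-70, 45, 65), (64, 57, 77), (69, 73, 52), (70, 52, 15), (79, 11, 23), (80, 23, 56), (81, 56, 106)]
w -45 R-B edges y: [(-88, 105, 81), (-81, 90, 70), (-80, 70, 38), (-79, 38, 10), (-72, 10, 20), (-71, 20, 47), (-70, 47, 63), (63, 51, 64), (64, 64, 73), (68, 79, 69), (69, 69, 44), (70, 44, 20), (71, 20, 10), (79, 11, 21), (80, 21, 51), (81, 51, 90), (82, 90, 114)]
w -25 R-B edges y: [(-91, 112, 103), (-90, 103, 90), (-89, 90, 81), (-81, 88, 64), (-80, 64, 31), (-79, 31, 8), (-72, 10, 22), (-71, 22, 47), (-70, 47, 63), (-66, 66, 57), (63, 50, 64), (64, 64, 74), (68, 78, 68), (69, 68, 43), (70, 43, 18), (79, 11, 23), (80, 23, 56), (81, 56, 103), (82, 103, 117)]
w -40 x: [(-102, 78, 45), (-101, 45, 25), (-80, 28, 47), (-79, 47, 63)]
w 0 x: [(-103, 121, 103), (-102, 103, 46), (
[... 1222 characters left out ...]
), (87, 94, 100)]
t -40 x: []
t 0 x: []
t 40 x: []
s -75 R-B edges y: []
s -60 R-B edges y: []
s -45 R-B edges y: []
s -25 R-B edges y: [(-100, 31, 37), (96, 51, 57), (97, 57, 63), (98, 63, 69), (99, 69, 75)]
s -40 x: [(-97, 90, 84), (-95, 79, 72), (-94, 72, 63), (-93, 63, 53), (-92, 53, 43), (-91, 43, 33), (-90, 33, 25), (-89, 25, 18), (-81, 19, 25), (-78, 35, 41)]
s 0 x: [(-97, 82, 75), (-96, 75, 66), (-95, 66, 56), (-94, 56, 45), (-93, 45, 36), (-92, 36, 28), (-91, 28, 21), (-82, 24, 30), (-81, 30, 37)]
s 40 x: [(-98, 90, 84), (-97, 84, 77), (-96, 77, 68), (-95, 68, 58), (-94, 58, 48), (-93, 48, 38), (-92, 38, 29), (-91, 29, 23), (-84, 17, 24), (-83, 24, 30), (-82, 30, 36), (-81, 36, 42)]
```

Run:
```python
from h import *
a=load('top0.npy')["color"].astype(int);b=load('t6.npy')["color"].astype(int);d=np.abs(a-b).max(2)
for n,(x,y,r) in dict(jar=(261,163,11),bowl=(375,264,14),bottle=(264,250,10),can=(387,158,13)).items(): print(n,d[y-r:y+r,x-r:x+r].mean().round(1),(d[y-r:y+r,x-r:x+r]>40).mean().round(3))
m=((d>40)).astype(np.uint8);n,_,st,ce=cv2.connectedComponentsWithStats(m)
print([(ce[i].round().tolist(),int(st[i,4])) for i in range(1,n) if st[i,4]>25])
# brown cones
w=((b[:,:,0]<125)&(b[:,:,0]-b[:,:,2]>20)&(b.sum(2)<230)).astype(np.uint8);n,_,st,ce=cv2.connectedComponentsWithStats(w)
print("brown",[(ce[i].round().tolist(),int(st[i,4])) for i in range(1,n) if st[i,4]>30 and 90<ce[i][1]<300])
# lip edge height check, scene
s=load('s6.npy');print(arm.get_state()["clock"])
```

```text
jar 1.9 0.0
bowl 2.2 0.005
bottle 50.4 0.63
can 1.8 0.0
[([303.0, 262.0], 18714), ([323.0, 197.0], 2007), ([427.0, 206.0], 187), ([415.0, 240.0], 380), ([439.0, 239.0], 189), ([262.0, 250.0], 49), ([500.0, 358.0], 13261), ([296.0, 353.0], 39), ([353.0, 368.0], 76), ([298.0, 393.0], 38), ([309.0, 396.0], 38)]
brown [([15.0, 164.0], 161), ([67.0, 183.0], 82), ([272.0, 224.0], 734), ([440.0, 221.0], 1012), ([39.0, 218.0], 33), ([393.0, 237.0], 406), ([415.0, 240.0], 338), ([333.0, 261.0], 379), ([51.0, 261.0], 195), ([280.0, 280.0], 71)]
20.05
```

```bash
python3 -m inch '[[[0.1,-0.15,0.1],[0,0,0]],[[0.2,-0.3,0.2],[0,0,0]],[[0.2,-0.45,0.25],[0,0,0]],[[0.2,-0.6,0.25],[0,0,0]],[[0.2,-0.75,0.25],[0,0,0]],[[0.2,-0.9,0.25],[0,0,0]],[[0.2,-1,0.25],[0,0,0]],[[0.2,-1,0.25],[0,0,0]]]'
python3 - <<'E'
from h import *
for n,bx in(("top",dict(bottle=(264,250,10),dock=(220,218,30))),("scene",dict(bottle=(386,175,16),jar=(383,265,16)))):
    im=arm.get_image(n);np.save(n+'7.npy',im);a=load(n+'0.npy')["color"].astype(int);d=np.abs(a-im["color"]).max(2)
    for k,(x,y,r) in bx.items(): print(n,k,d[y-r:y+r,x-r:x+r].mean().round(1),(d[y-r:y+r,x-r:x+r]>40).mean().round(3))
# caddy in both views, dock frame: lip edge profile at z=29 from scene, back wall z=53 from top
th=np.radians(59.8);u=np.array([np.cos(th),np.sin(th),0]);v=np.array([-u[1],u[0],0]);c=np.array([500.2,352.3,0]);s=load('scene7.npy');t=load('top7.npy');r=np.arange(70,150,2.)
for n,im in(("s",s),("t",t)):
  for y in(-50,0,50):
    q=proj(im,np.array([c+k*u+y*v+[0,0,29] for k in r])).astype(np.float32);m=cv2.remap(im["color"],q[:,:1],q[:,1:],1)[:,0].astype(int);print(n,y,list(zip(r[16:36].astype(int).tolist(),(m[:,0]-m[:,2])[16:36].tolist(),m.sum(1)[16:36].tolist())))
E
```

```text
clock: 20.85
ee_pos: [551.2, 97.6, 350.1]
orientation: [-0.494, 0.87, -0.0, 0.001]
ft_force: [0.2, -1.2, -0.5]
gripper_width: 59.7
grip_force: 0.0
top bottle 2.8 0.0
top dock 52.8 0.637
scene bottle 6.2 0.0
scene jar 6.0 0.0
s -50 [(102, 62, 586), (104, 62, 580), (106, 62, 575), (108, 61, 575), (110, 62, 574), (112, 62, 579), (114, 62, 588), (116, 62, 597), (118, 62, 598), (120, 63, 588), (122, 62, 551), (124, 64, 492), (126, 71, 426), (128, 83, 410), (130, 92, 419), (132, 95, 435), (134, 94, 440), (136, 94, 440), (138, 95, 439), (140, 94, 440)]
s 0 [(102, 62, 583), (104, 62, 580), (106, 62, 580), (108, 62, 583), (110, 62, 583), (112, 62, 583), (114, 62, 589), (116, 61, 594), (118, 61, 594), (120, 63, 584), (122, 62, 552), (124, 63, 500), (126, 69, 439), (128, 80, 412), (130, 91, 416), (132, 94, 430), (134, 95, 433), (136, 95, 434), (138, 94, 434), (140, 94, 433)]
s 50 [(102, 60, 513), (104, 60, 531), (106, 62, 547), (108, 62, 552), (110, 61, 563), (112, 61, 566), (114, 61, 572), (116, 62, 580), (118, 62, 586), (120, 62, 580), (122, 63, 556), (124, 68, 522), (126, 77, 481), (128, 87,
[... 396 characters left out ...]
310), (138, 106, 312), (140, 105, 319)]
t 0 [(102, 76, 464), (104, 76, 464), (106, 77, 466), (108, 76, 467), (110, 76, 465), (112, 75, 466), (114, 76, 474), (116, 77, 485), (118, 76, 489), (120, 75, 482), (122, 80, 432), (124, 88, 369), (126, 97, 326), (128, 103, 312), (130, 105, 312), (132, 104, 314), (134, 104, 316), (136, 103, 315), (138, 102, 314), (140, 104, 308)]
t 50 [(102, 75, 460), (104, 75, 459), (106, 75, 460), (108, 75, 460), (110, 76, 459), (112, 77, 461), (114, 77, 472), (116, 77, 481), (118, 77, 485), (120, 78, 481), (122, 81, 431), (124, 85, 363), (126, 91, 315), (128, 95, 280), (130, 96, 282), (132, 97, 290), (134, 98, 292), (136, 100, 295), (138, 101, 301), (140, 103, 305)]
```

The lip edge sits at x = 123 mm and z = 29 mm in both views, so the caddy is flat, square and centred, about 5 mm off the back rail's nominal gap. The bystanders haven't moved.

```bash
python3 -c "
from bench import arm
print(arm.hand_in())"
```

```text
the job is handed in; nothing more can be done
None
```

I tipped all four pine cones into the crate, set the empty caddy flat and open side up in the dock (about 5 mm forward of centre, lip out over the front), left the bystanders where they stood, and handed the job in at about 21 s.

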